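# Turn the swatch leaf

## Task

The paint swatch book lies open on its V-shaped wooden stand: with the outside of your fingers push its one hinged leaf up by the overhanging free edge, over the spine, and press it down until it lies flat on the opposite wing, then leave it there. Only push and press, never pinch the leaf between the fingers, and do not throw it over. Leave the paints, brushes, mug and tray around it undisturbed.

Things in the scene. Friction and masses are not known exactly. Their poses are not given: they have to be found in the camera images.
- stand: Plywood V-shaped stand fixed to the table, base 200 x 200 mm. Origin: centre of its underside, on the table. x axis: along the spine. Two wings rise outwards from the spine at 28 degrees, one to +y and one to -y, 190 mm wide, each ending 105 mm from the spine along the slope, its top there about 87 mm above the table. The leaf starts at the +y wing and must end on the -y wing.
- spine (a point): Middle of the spine (the leaf's hinge pin), 40 mm straight above the stand's origin; axes as the stand's.
- leaf (a joint): Hinge of the leaf about the spine, rad. 0: flat on the +y wing; 1.08: upright; 2.164: flat on the -y wing (end stop). Starts between 0 and 0.3. The hinge is stiff: the leaf stays at whatever angle it is left and does not fall; turning it takes about 1 to 2 N square to it at the free edge, up to 5 N when pushed level.
- leaf_edge (a point): Middle of the leaf's free edge, at mid-thickness. Rigid board 180 mm wide along the spine, 5 mm thick, edge 150 mm from the spine, overhanging the wing by 45 mm. Flat, this point is 110 mm above the table and 132 mm sideways of the spine; upright, 190 mm up. Axes: x along the spine, y in the leaf away from the spine, z the leaf's normal, upwards at the start.
- tube_up: Bystander: paint tube standing on its cap, 40 mm across, 143 mm tall, beyond one end of the spine. Origin: centre of its foot.
- tube_lying: Bystander: metal paint tube lying down, 143 mm long, 42 mm high, on the robot's side of the stand. Origin: under its middle, on the table; long axis y.
- jar: Bystander: lidded jar, 60 mm across, 60 mm tall, at the far end of the spine. Origin: centre of its foot.
- pot: Bystander: small lidded pot, 54 mm across, 40 mm tall, off the leaf's starting side. Origin: centre of its foot.
- mug: Bystander: mug of brushes, 72 mm across, brush tips 177 mm above the table, off the side where the leaf must land. Origin: centre of its foot.
- tray: Bystander: white palette tray, 190 x 250 x 25 mm. Origin: centre of its underside.
- brush: Bystander: loose brush lying on the table at the left. Its long axis is its x.

How it is judged:
On the way:
1. the leaf has been turned up past upright (value of joint leaf above 1.15 rad), for 0.05 s.
At the end, for the whole second after the job is handed in: The leaf lies flat on the opposite (-y) wing, within 0.074 rad (about 11 mm at its free edge) of its stop, and is at rest (value of joint leaf above 2.09 rad and velocity of joint leaf between -0.1 and 0.1 rad/s); the robot touches nothing.
It fails at once if a bystander is lifted, or shifted by more than 30 mm (distance of any of tube_up, tube_lying, jar, pot, mug, tray, brush from where it was at the start of the episode above 0.03 m).
It fails at once if a standing bystander is tipped (angle between any of tube_up, jar, pot, mug, tray's own z axis and vertical above 0.4 rad).
It fails at once if the leaf is pinched between the fingers (the grasp point lies within the leaf's thickness while the fingers bear on it) (z of the grasp point in the frame of leaf_edge between -0.006 and 0.006 m and y of the grasp point in the frame of leaf_edge between -0.16 and 0.008 m and x of the grasp point in the frame of leaf_edge between -0.1 and 0.1 m and contact force between the fingers and leaf above 3 N).
It fails at once if the leaf is thrown over (it swings faster than 6 rad/s) (velocity of joint leaf above 6 rad/s).
It also fails if it takes over 40 s, if anything falls off the work surface, if the arm or the gripper's body presses on something with over 40 N, if the wrist force passes 120 N, or if a joint passes its speed limit or range.

## Robot

A 6-joint arm with a two-finger parallel gripper is mounted at the origin on the work surface. World frame = base frame: x ahead of the robot, y to its left, z up, the work surface at z = 0. Lengths are in m, angles in rad, forces in N, time in s.
With the tool pointing down it reaches from about 0.35 to 0.775 m from the base axis. Payload 5.5 kg.
Tool frame: the origin (TCP) lies at the very end of the fingers, on their centre line; the grasp point (between the pads) lies env.grasp_offset behind it (env.grasp_offset is the distance from the TCP to the grasp point, in m); x points along the fingers, y is the direction in which the jaws open and shut, and the axes are right-handed (so a half turn about x gives the same grasp; the last joint's range is limited). The gripper opens to 85 mm and grips with 20 to 120 N. Pads are 22 mm wide; open, the fingers measure 114 mm over their backs; the gripper's body (76 mm by 85 mm) begins 54 mm behind the grasp point. The pads swing forward as they close: fully open they stand 13 mm farther back than shut.
Start: joints at [-1.453, 0.313, 0.046, 1.304, 0, 1.431], TCP at [0.147, -0.556, 0.231] pointing down, gripper open.
Joint ranges: [-2.76, 2.76], [-0.86, 1.69], [-1.03, 1.26], [-2.2, 2.34], [-1.47, 1.5], [-3.14, 3.14]. Speed limits (rad/s): [2.57, 2.57, 3.14, 3.14, 3.14, 3.14].

## Interface

Orientations are given as a unit quaternion [w, x, y, z].
In Python, from workcell import get_state, viewer, job, env gives the robot as it stands.
- The arm moves only by the tool send_rows, never from a script. Its argument "plan" is a list of rows, each a list of 6 numbers: the shift along the tool's x, y, z in mm, then the turn, a rotation vector about the tool's x, y, z in degrees. A call has exactly 10 rows; each row is the pose to reach, as a shift and turn from the pose commanded when the call began, along the tool's axes at that moment; what a row does not reach only later rows make up. A row lasts 1/8 s, in which the tool goes at most 62.5 mm and 10.7 degrees, less where a joint would pass 70% of its speed; a pose out of reach is approached as far as the arm can. A call with a gripper value outside its range is refused whole. "claw" is the finger opening in mm, from 0 to 85.4, set as the call begins (left out, the last holds). The fingers move at their own pace and stop on an object; "newtons" is the grip in N (left out, the last holds). Time passes only in rows, so rows that repeat a pose let the fingers close, or fill a call up. It gives the time, the measured TCP pose, the force and the opening at its end, in the units of the state.
- get_state(): the state, without advancing time (a new reading comes with each control period).
- viewer.read_camera(name): name is "scene" or "side" or "wrist"; returns a dict with "frame" (400x640x3 uint8, blue, green, red), "mtx" (3x3 intrinsics, pixels), "rvec" (rotation vector, rad) and "tvec" (3), from world to camera coordinates, as OpenCV has them. Camera axes: x right, y down, z forward; pixel columns grow to the right and rows downward; lengths in m; the calibration is good to about 2 mm. A picture is of the moment at which its call begins. There is no depth.
- job.hand_in(): hands the job in, once; it reports no verdict.
The state is a dict: "clock": time; "joint_pos": joint angles; "qvel": joint speeds; "tau": joint torques, N m; "tcp_pos": TCP position; "orientation": TCP orientation; "wrist_force": force on the tool from outside, world axes, zero at the start; "ft_torque": the same for the moment, N m; "finger_gap": finger opening in m.
Only numpy, scipy, OpenCV 4.12 (cv2) and the standard library are available. Lean on these libraries where they do the work, as an engineer would, in place of code of your own. Each camera call takes 0.05 s, during which the arm holds its last target.

## Working session

There is one attempt and no reset: what is moved stays moved. The work goes in short steps, Python scripts to look and compute and a tool call to move; the robot and the scene stay as the last step left them, time stands still between calls to the robot, and variables do not carry over. Pictures are saved under pics/ and viewed, and the job is handed in when it is done.

Besides the shell and the picture viewer there is one more tool, called in YAML: its name, and indented under it one key for each argument. send_rows: Moves the arm, as the interface text tells. Its arguments: {"type":"object","properties":{"plan":{"type":"array"},"claw":{"type":"number"},"newtons":{"type":"number"}},"required":["plan"]}

```bash
ls; mkdir -p pics; python3 - <<'E'
from workcell import get_state, viewer, job, env
import cv2
s=get_state(); print(s, env.grasp_offset)
for n in ("scene","side","wrist"):
    c=viewer.read_camera(n); cv2.imwrite(f"pics/{n}0.png",c["frame"]); print(n,c["mtx"],c["rvec"],c["tvec"])
E
```

```text
pics
{'clock': 0.0, 'joint_pos': array([-1.45258843e+00,  3.14000340e-01,  4.49608256e-02,  1.30363499e+00,
       -9.83948259e-06,  1.43120515e+00]), 'qvel': array([-0.00154466, -0.00166596,  0.00150264, -0.00083759, -0.00051803,
       -0.00037514]), 'tau': array([-4.55573272e-04, -4.80627573e+01,  2.98532653e+01,  1.94623950e-02,
       -1.59985361e-04,  4.36499477e-06]), 'tcp_pos': array([ 0.14652689, -0.55546305,  0.23040152]), 'orientation': array([ 0.09022948,  0.7012439 ,  0.09155755, -0.70123666]), 'wrist_force': array([ 0.02346502, -0.08921823,  0.4183889 ]), 'ft_torque': array([ 0.00127142, -0.01682738,  0.03745169]), 'finger_gap': 0.08547986143589531} 0.0187
scene [[424.66103304   0.         324.19279818]
 [  0.         424.66103304 197.04434465]
 [  0.           0.           1.        ]] [ 1.44033483  2.07086019 -0.92271618] [ 0.10317012 -0.27098769  1.5381788 ]
side [[423.75886832   0.         316.77779795]
 [  0.         423.75886832 203.17883783]
 [  0.           0.           1.        ]] [ 0.2372684  -2.80959384  1.24169987] [0.53446518 0.06231667 1.2994371 ]
wrist [[295.00276404   0.         322.44259885]
 [  0.         295.00276404 193.58212391]
 [  0.           0.           1.        ]] [-2.27990938  1.7577292   0.28341219] [-0.57203779 -0.0389819   0.37981891]
```

View pics/scene0.png

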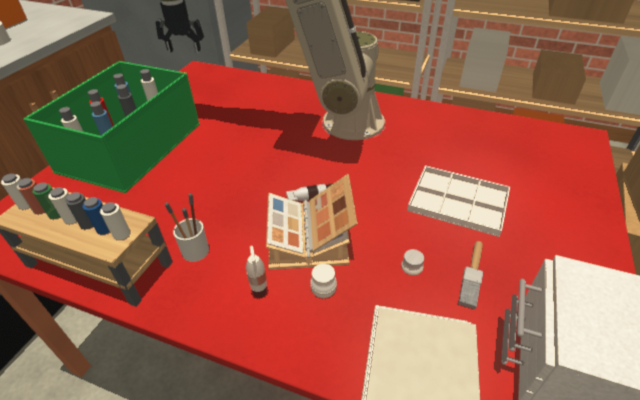

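View pics/side0.png

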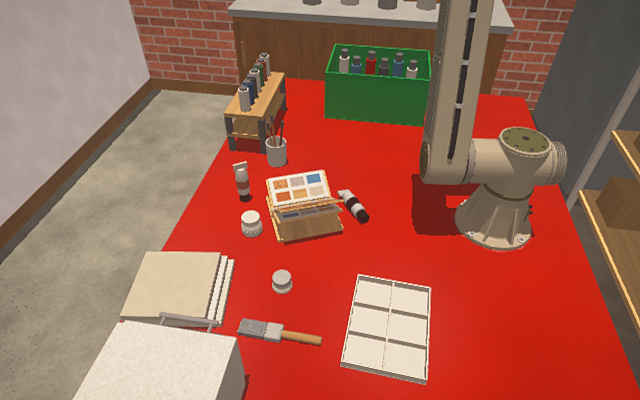

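View pics/wrist0.png

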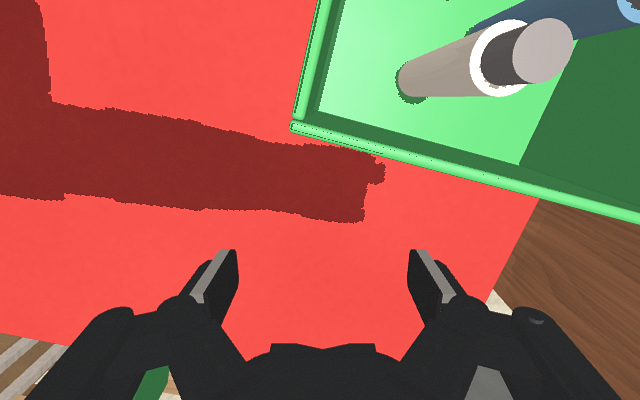

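```bash
python3 - <<'E'
import cv2
a=cv2.imread("pics/scene0.png")[150:310,230:440]; cv2.imwrite("pics/sc_crop.png",cv2.resize(a,None,fx=3.6,fy=3.6,interpolation=cv2.INTER_CUBIC))
a=cv2.imread("pics/side0.png")[125:305,225:385]; cv2.imwrite("pics/si_crop.png",cv2.resize(a,None,fx=3.3,fy=3.3,interpolation=cv2.INTER_CUBIC))
E
```

```text
(no output)
```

View pics/sc_crop.png

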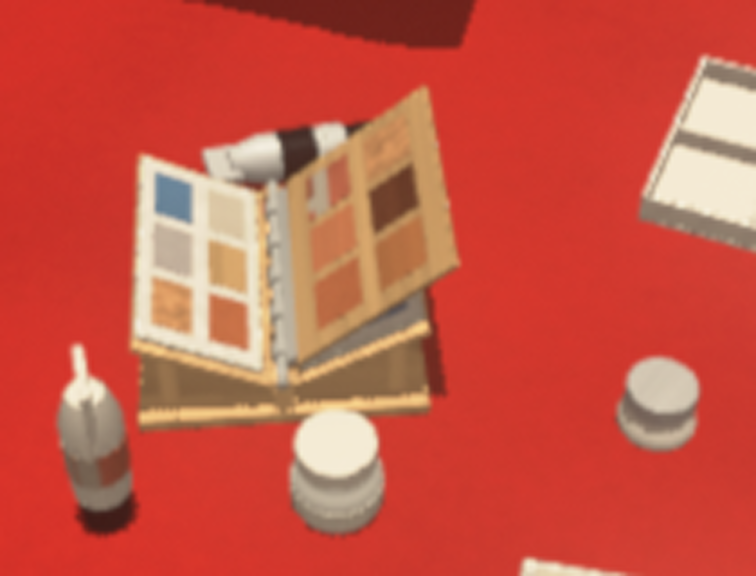

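View pics/si_crop.png

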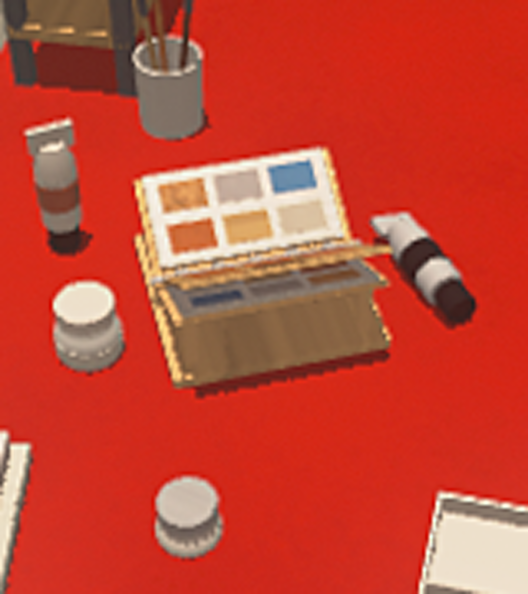

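```bash
cat > h.py <<'E'
import numpy as np, cv2, json, os
from scipy.spatial.transform import Rotation as R
def cams():
    from workcell import viewer
    return {n:viewer.read_camera(n) for n in ("scene","side")}
def ray(c,uv):
    Rm=cv2.Rodrigues(np.array(c["rvec"]))[0]; t=np.array(c["tvec"]).ravel()
    d=Rm.T@np.linalg.inv(c["mtx"])@np.array([*uv,1.]); return -Rm.T@t, d/np.linalg.norm(d)
def onz(c,uv,z=0):
    o,d=ray(c,uv); return o+d*(z-o[2])/d[2]
def tri(c1,u1,c2,u2):
    o1,d1=ray(c1,u1);o2,d2=ray(c2,u2)
    s=np.linalg.lstsq(np.c_[d1,-d2],o2-o1,rcond=None)[0]
    a=o1+s[0]*d1;b=o2+s[1]*d2; return (a+b)/2,np.linalg.norm(a-b)
def proj(c,p): return cv2.projectPoints(np.array(p,float).reshape(-1,3),c["rvec"],c["tvec"],c["mtx"],None)[0].reshape(-1,2)
def S(x,y): return (230+x/3.6,150+y/3.6)
def D(x,y): return (225+x/3.3,125+y/3.3)
E
python3 - <<'E'
from h import *
np.set_printoptions(precision=4,suppress=True)
c=cams(); s,d=c["scene"],c["side"]
print("base near edge", onz(s,S(140,425)),onz(s,S(428,408)))
print("base +y edge", onz(d,D(178,386)),onz(d,D(388,348)))
print("leaf far-x corner",tri(s,S(457,265),d,D(163,287)))
print("leaf near-x corner",tri(s,S(427,88),d,D(392,250)))
print("page -y corners",tri(s,S(140,155),d,D(328,150)),tri(s,S(133,342),d,D(136,180)))
for n,u in dict(jar=S(337,520),pot=S(658,440),tubeup=S(105,520)).items(): print(n,onz(s,u))
print('mug',onz(s,(193,256)),onz(d,D(172,132)))
print('tubeup',onz(d,D(68,245)),'jar',onz(d,D(88,362)),'pot',onz(d,D(190,548)))
print('lying cap', onz(d,D(460,300),.02), 'tail',onz(d,D(378,222),.02),onz(s,S(208,165),.02))
E
```

```text
base near edge [0.7026 0.0078 0.    ] [0.6203 0.1891 0.    ]
base +y edge [0.6229 0.1855 0.    ] [0.4454 0.1074 0.    ]
leaf far-x corner (array([0.6206, 0.2058, 0.1443]), np.float64(0.007057605133117467))
leaf near-x corner (array([0.4466, 0.1268, 0.1362]), np.float64(0.0015986786311923034))
page -y corners (array([ 0.5294, -0.0686,  0.0809]), np.float64(0.0010203255199357382)) (array([0.6999, 0.0107, 0.084 ]), np.float64(0.0006710874682045708))
jar [0.7283 0.1624 0.    ]
pot [0.5927 0.3442 0.    ]
tubeup [0.7804 0.0207 0.    ]
mug [ 0.7346 -0.1913  0.    ] [ 0.7143 -0.1742  0.    ]
tubeup [0.7723 0.0217 0.    ] jar [0.7093 0.171  0.    ] pot [0.5737 0.3529 0.    ]
lying cap [0.3858 0.0542 0.02  ] tail [ 0.4743 -0.042   0.02  ] [ 0.4628 -0.0475  0.02  ]
```

```bash
cat >> h.py <<'E'
PSI=np.deg2rad(24.4); C=np.array([0.573,0.056,0.0])
EX=np.array([np.cos(PSI),np.sin(PSI),0]); EY=np.array([-np.sin(PSI),np.cos(PSI),0]); EZ=np.array([0,0,1.])
def st(p): p=np.array(p)-C; return np.array([p@EX,p@EY,p[2]])
def w(x,y,z): return C+x*EX+y*EY+z*EZ
def RQ(q): return R.from_quat([q[1],q[2],q[3],q[0]])
def tool(below,sgn=1):
    "tool x at `below` deg under horizontal pointing to -EY (>90: to +EY); jaw along sgn*spine"
    b=np.deg2rad(below); x=-np.cos(b)*EY-np.sin(b)*EZ; y=sgn*EX; return R.from_matrix(np.c_[x,y,np.cross(x,y)])
def row(p0,R0,p,Rt):
    "row from pose0 to the target, mm and deg"
    return np.r_[R0.inv().apply(np.array(p)-p0)*1000, (R0.inv()*Rt).as_rotvec(degrees=True)]
E
python3 - <<'E'
from h import *
from workcell import get_state,viewer
np.set_printoptions(precision=3,suppress=True)
s=get_state(); R0=RQ(s["orientation"]); print(R0.as_matrix())
c=viewer.read_camera("wrist"); Rm=cv2.Rodrigues(c["rvec"])[0]; cp=-Rm.T@c["tvec"]; print("cam in tool",R0.inv().apply(cp-s["tcp_pos"]))
for sg in (1,-1):
    print(sg,row(s["tcp_pos"],R0,w(0,.2,.25),tool(60,sg)), row(s["tcp_pos"],R0,w(0,.2,.25),tool(90,sg)))
print([st(p) for p in [(0.62,.2058,.144),(0.4466,.1268,.1362),(.5294,-.0686,.081),(.7,.0107,.084)]])
E
```

```text
[[-0.     0.255 -0.967]
 [ 0.001 -0.967 -0.255]
 [-1.    -0.001 -0.   ]]
cam in tool [-0.141 -0.002 -0.081]
1 [ -18.512 -680.063 -534.875  -97.086  -22.017   26.045] [ -18.512 -680.063 -534.875  -99.63    -0.044    0.029]
-1 [ -18.512 -680.063 -534.875   78.389   24.899   21.048] [ -18.512 -680.063 -534.875   80.37     0.028    0.042]
[array([0.105, 0.117, 0.144]), array([-0.086,  0.117,  0.136]), array([-0.091, -0.095,  0.081]), array([ 0.097, -0.094,  0.084])]
```

send_rows:
  plan:
    - [-40,-10,-20,-5,0,0]
    - [-70,-30,-60,-10,0,0]
    - [-100,-55,-100,-15,0,0]
    - [-100,-80,-140,-20,0,0]
    - [-100,-105,-180,-25,0,0]
    - [-100,-125,-220,-30,0,0]
    - [-100,-145,-250,-36,0,0]
    - [-100,-165,-280,-43,0,0]
    - [-100,-183,-310,-50,0,0]
    - [-100,-183,-310,-50,0,0]
  claw: 0
  newtons: 40

```text
clock: 1.55
tcp_pos: [0.4008, -0.2985, 0.3314]
orientation: [0.38, 0.597, 0.38, -0.596]
wrist_force: [-0.1, -0.3, -0.6]
finger_gap: 0.0002
```

```bash
python3 - <<'E'
from h import *
from workcell import get_state
np.set_printoptions(precision=3,suppress=True)
s=get_state(); R0=RQ(s["orientation"]); print(s["clock"],s["tcp_pos"],s["joint_pos"],s["finger_gap"])
print(row(s["tcp_pos"],R0,w(-.02,.22,.30),tool(90)))
E
```

```text
1.55 [ 0.401 -0.298  0.331] [-0.801  0.156  0.086  1.5    0.     1.206] 0.00019636328034503738
[  31.412 -173.959 -521.966  -49.415   -0.001   -0.017]
```

send_rows:
  plan:
    - [0,-18,-55,-5,0,0]
    - [0,-37,-110,-10,0,0]
    - [0,-55,-165,-16,0,0]
    - [0,-73,-220,-22,0,0]
    - [0,-92,-275,-28,0,0]
    - [5,-110,-330,-34,0,0]
    - [10,-128,-385,-39,0,0]
    - [20,-147,-440,-44,0,0]
    - [30,-163,-490,-49,0,0]
    - [30,-174,-522,-49,0,0]

```text
clock: 2.8
tcp_pos: [0.4647, 0.2477, 0.3002]
orientation: [0.592, 0.386, 0.593, -0.387]
wrist_force: [0.7, -1.3, -0.6]
finger_gap: 0.0001
```

```bash
python3 - <<'E'
from h import *
from workcell import get_state
np.set_printoptions(precision=3,suppress=True)
s=get_state(); R0=RQ(s["orientation"]); print(s["clock"],s["tcp_pos"],st(s["tcp_pos"]),s["joint_pos"],s["finger_gap"])
for b in (45,50,60):print(row(s["tcp_pos"],R0,w(-.02,.20,.18),tool(b)))
c=cams()
for n in c: cv2.imwrite(f"pics/{n}1.png",c[n]["frame"])
E
```

```text
2.8 [0.465 0.248 0.3  ] [-0.019  0.219  0.3  ] [ 0.337  0.21   0.076  1.439 -0.     1.493] 0.00011404666412770776
[120.166  -0.164  19.288  -0.534 -44.986   0.318]
[120.166  -0.164  19.288  -0.544 -39.986   0.293]
[120.166  -0.164  19.288  -0.562 -29.986   0.242]
```

View pics/scene1.png

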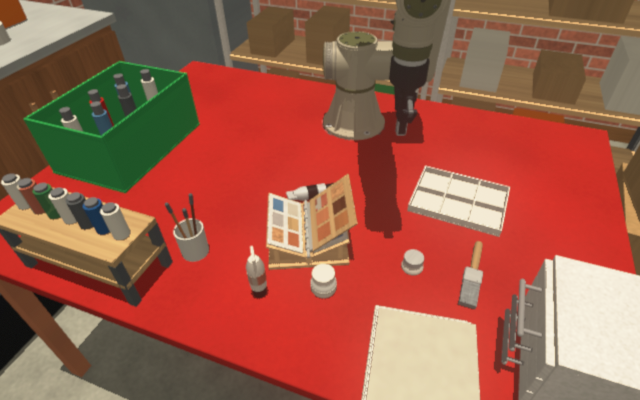

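View pics/side1.png

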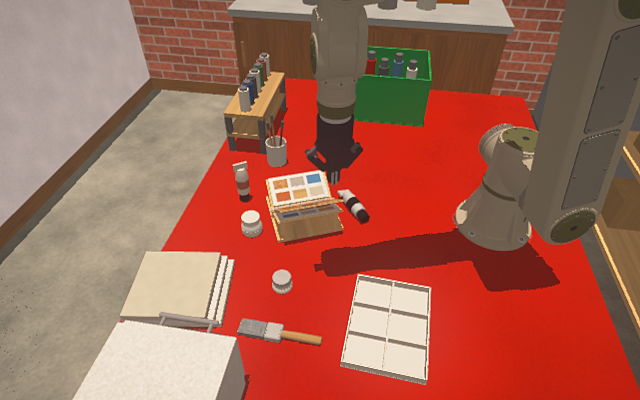

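```bash
python3 - <<'E'
from h import *
from workcell import get_state,viewer
np.set_printoptions(precision=3,suppress=True)
s=get_state(); R0=RQ(s["orientation"])
for n in ("scene","side"):
    c=viewer.read_camera(n); print(n,proj(c,[s["tcp_pos"],w(0,.113,.14),w(0,-.132,.11)]))
for y,z in ((.2,.195),(.16,.148),(.12,.1)): print(row(s["tcp_pos"],R0,w(-.02,y,z),tool(50)))
E
```

```text
scene [[399.678 133.92 ]
 [350.787 195.258]
 [251.686 209.41 ]]
side [[332.879 181.876]
 [313.135 204.394]
 [293.744 160.888]]
[105.402  -0.918  19.836  -0.474 -40.021   0.213]
[152.388  -0.533  59.852  -0.474 -40.021   0.213]
[200.373  -0.147  99.867  -0.474 -40.021   0.213]
```

send_rows:
  plan:
    - [15,0,0,0,-9,0]
    - [35,0,5,0,-18,0]
    - [60,0,10,0,-27,0]
    - [85,0,15,0,-36,0]
    - [105,0,20,0,-40,0]
    - [105,0,20,0,-40,0]
    - [120,0,33,0,-40,0]
    - [136,0,46,0,-40,0]
    - [152,0,60,0,-40,0]
    - [152,0,60,0,-40,0]

```text
clock: 4.25
tcp_pos: [0.4895, 0.1895, 0.1503]
orientation: [0.758, 0.232, 0.354, -0.496]
wrist_force: [-0.3, 0.3, -0.7]
finger_gap: 0.0002
```

```bash
python3 - <<'E'
from h import *
from workcell import get_state
np.set_printoptions(precision=3,suppress=True)
s=get_state(); R0=RQ(s["orientation"]); print(s["clock"],s["tcp_pos"],st(s["tcp_pos"]),s["joint_pos"],s["wrist_force"])
print(np.rad2deg(np.arcsin(-R0.as_matrix()[2,0])))
print(row(s["tcp_pos"],R0,w(-.02,.12,.10),tool(50)))
c=cams()
cv2.imwrite("pics/s2.png",cv2.resize(c["scene"]["frame"][80:300,220:460],None,fx=2.5,fy=2.5))
cv2.imwrite("pics/d2.png",cv2.resize(c["side"]["frame"][80:300,200:440],None,fx=2.5,fy=2.5))
E
```

```text
4.25 [0.489 0.189 0.15 ] [-0.021  0.156  0.15 ] [ 0.581  0.394 -0.225  1.091 -0.685  1.79 ] [-0.331  0.346 -0.68 ]
50.04867616494189
[61.722  1.415 -4.658 -0.681 -0.048  0.503]
```

View pics/s2.png

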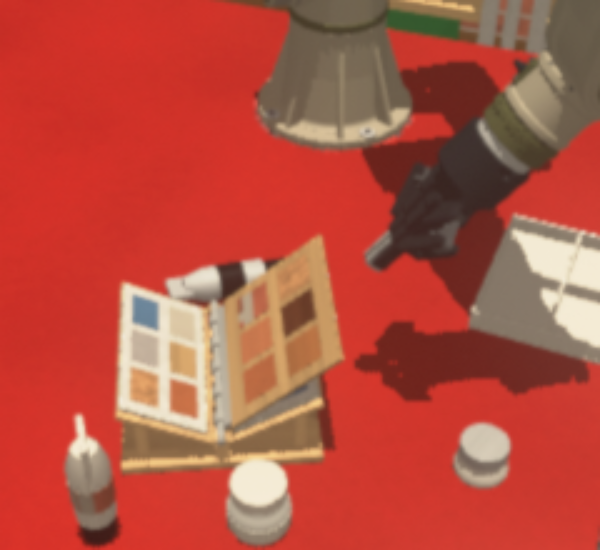

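View pics/d2.png

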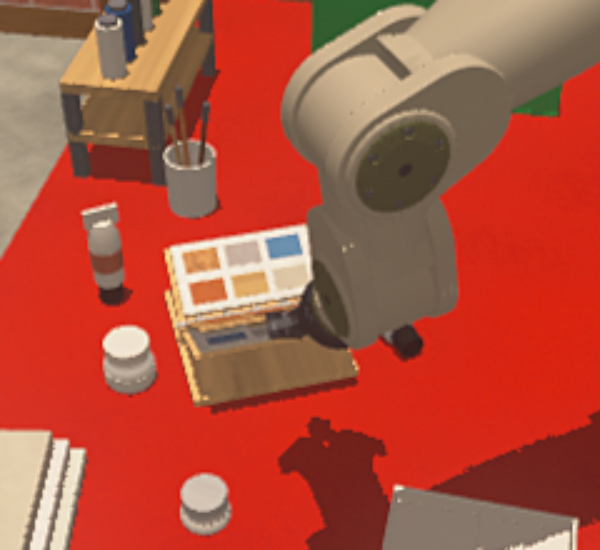

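```bash
cat >> h.py <<'E'
def tip(phi,r=.125,d=.0135,b=None,x=-.02):
    f=np.deg2rad(phi); u=np.array([np.cos(f),np.sin(f)]); n=np.array([np.sin(f),-np.cos(f)])
    if phi<=90: p=np.array([0,.04])+r*u+d*n; b=b or max(50,phi)
    else: p=np.array([0,.04])+r*u+(d-.011)*n+np.array([.011,0]); b=b or 90
    return w(x,*p),tool(b)
def plan(seq):
    from workcell import get_state
    s=get_state(); R0=RQ(s["orientation"])
    for a in seq:
        print([int(round(v)) for v in row(s["tcp_pos"],R0,*(tip(**a) if isinstance(a,dict) else a))])
E
python3 - <<'E'
from h import *
plan([dict(phi=41,r=.145,d=.035),dict(phi=41,r=.13,d=.035),dict(phi=41,r=.125,d=.033),dict(phi=41,r=.125,d=.024),dict(phi=41,d=.016)]+[dict(phi=p) for p in (42,45,48,51,54)])
E
```

```text
[48, 0, -8, -1, 0, 0]
[63, 0, -6, -1, 0, 0]
[68, 0, -3, -1, 0, 0]
[66, 1, 6, -1, 0, 0]
[65, 1, 14, -1, 0, 0]
[64, 1, 18, -1, 0, 0]
[63, 1, 25, -1, 0, 0]
[62, 1, 31, -1, 0, 0]
[61, 1, 38, -1, 1, 0]
[60, 1, 44, -1, 4, 0]
```

send_rows:
  plan:
    - [20,0,-8,0,0,0]
    - [42,0,-8,0,0,0]
    - [62,0,-5,0,0,0]
    - [68,0,-3,0,0,0]
    - [66,1,6,0,0,0]
    - [65,1,14,0,0,0]
    - [64,1,18,0,0,0]
    - [63,1,24,0,0,0]
    - [62,1,28,0,0,0]
    - [62,1,28,0,0,0]

```text
clock: 5.6
tcp_pos: [0.5147, 0.1354, 0.1201]
orientation: [0.759, 0.231, 0.354, -0.495]
wrist_force: [-0.4, 0.3, 0.5]
finger_gap: 0.0001
```

```bash
python3 - <<'E'
from h import *
from workcell import get_state
np.set_printoptions(precision=3,suppress=True)
s=get_state(); R0=RQ(s["orientation"]); print(s["clock"],s["tcp_pos"],st(s["tcp_pos"]),s["joint_pos"],s["wrist_force"])
c=cams()
cv2.imwrite("pics/s3.png",cv2.resize(c["scene"]["frame"][80:300,220:460],None,fx=2.5,fy=2.5))
cv2.imwrite("pics/d3.png",cv2.resize(c["side"]["frame"][80:300,200:440],None,fx=2.5,fy=2.5))
plan([dict(phi=p) for p in (50,53,56,59,62,65,68,71,74,77)])
E
```

```text
5.6 [0.515 0.135 0.12 ] [-0.02   0.096  0.12 ] [ 0.471  0.377 -0.334  0.907 -0.697  1.644] [-0.404  0.286  0.492]
[-2, 1, 9, 0, 0, 0]
[-2, 1, 16, 0, 3, 0]
[-3, 1, 22, 0, 6, 0]
[-2, 1, 29, -1, 9, 0]
[-2, 1, 35, -1, 12, 0]
[-1, 1, 42, -1, 15, 0]
[0, 1, 48, -1, 18, 0]
[2, 1, 55, -1, 21, 0]
[4, 1, 61, -1, 24, 0]
[6, 1, 67, -1, 27, 0]
```

View pics/s3.png

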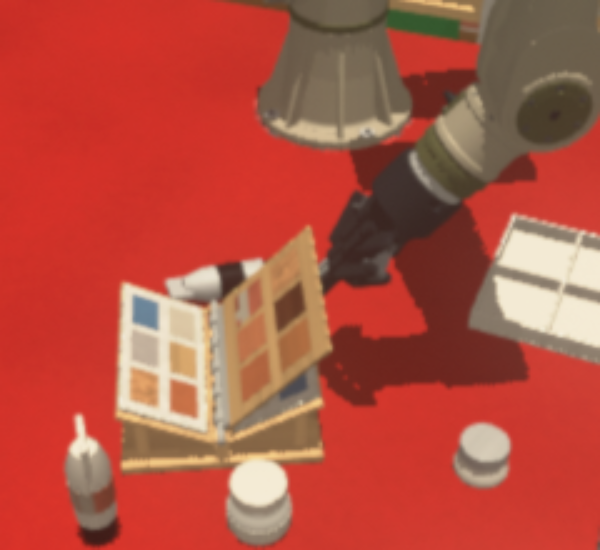

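View pics/d3.png

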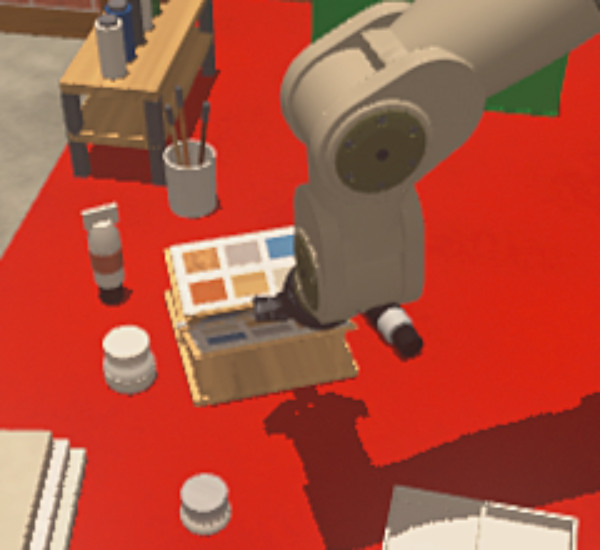

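The leaf has been lifted a little (its free corners went from crop (320,238)/(343,358) to (312,228)/(331,350)), and the fingers are behind it. Continuing the arc.

send_rows:
  plan:
    - [-2,1,9,0,0,0]
    - [-2,1,16,0,3,0]
    - [-3,1,22,0,6,0]
    - [-2,1,29,0,9,0]
    - [-2,1,35,0,12,0]
    - [-1,1,42,0,15,0]
    - [0,1,48,0,18,0]
    - [2,1,55,0,21,0]
    - [4,1,61,0,24,0]
    - [6,1,67,0,27,0]

```text
clock: 6.95
tcp_pos: [0.5381, 0.0853, 0.159]
orientation: [0.655, 0.341, 0.522, -0.427]
wrist_force: [-0.3, 0.5, -1.4]
finger_gap: 0.0001
```

```bash
python3 - <<'E'
from h import *
from workcell import get_state
np.set_printoptions(precision=3,suppress=True)
s=get_state(); R0=RQ(s["orientation"]); print(s["clock"],s["tcp_pos"],st(s["tcp_pos"]),s["joint_pos"],s["wrist_force"])
c=cams()
cv2.imwrite("pics/s4.png",cv2.resize(c["scene"]["frame"][80:300,220:460],None,fx=2.5,fy=2.5))
plan([dict(phi=p) for p in (80,83,86,89.9,94,98,102,106,110,114)])
E
```

```text
6.95 [0.538 0.085 0.159] [-0.02   0.041  0.159] [ 0.129  0.251 -0.239  1.015 -0.216  1.277] [-0.309  0.471 -1.355]
[0, 0, 5, -1, 3, 0]
[-1, 0, 12, -1, 6, 0]
[0, 0, 18, -1, 9, 0]
[0, 0, 27, -1, 13, 0]
[2, 0, 35, -1, 13, 0]
[5, 0, 44, -1, 13, 0]
[8, 0, 52, -1, 13, 0]
[12, 0, 60, -1, 13, 0]
[17, 1, 67, -1, 13, 0]
[21, 1, 74, -1, 13, 0]
```

View pics/s4.png

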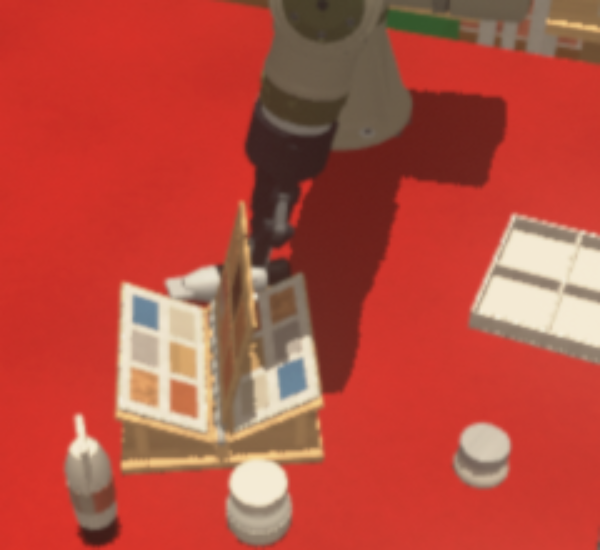

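The leaf stands at roughly 77–80°, with the fingers on its outer side. I'm carrying on past upright.

send_rows:
  plan:
    - [0,0,5,0,3,0]
    - [-1,0,12,0,6,0]
    - [0,0,18,0,9,0]
    - [0,0,27,0,13,0]
    - [2,0,35,0,13,0]
    - [5,0,44,0,13,0]
    - [8,0,52,0,13,0]
    - [12,0,60,0,13,0]
    - [17,0,67,0,13,0]
    - [21,0,74,0,13,0]

```text
clock: 8.3
tcp_pos: [0.5688, 0.0149, 0.154]
orientation: [0.592, 0.386, 0.592, -0.386]
wrist_force: [0.1, 0.6, -0.2]
finger_gap: -0.0002
```

```bash
python3 - <<'E'
from h import *
from workcell import get_state
np.set_printoptions(precision=3,suppress=True)
s=get_state(); R0=RQ(s["orientation"]); print(s["clock"],s["tcp_pos"],st(s["tcp_pos"]),s["joint_pos"],s["wrist_force"])
c=cams()
cv2.imwrite("pics/s5.png",cv2.resize(c["scene"]["frame"][80:300,220:460],None,fx=2.5,fy=2.5))
cv2.imwrite("pics/d5.png",cv2.resize(c["side"]["frame"][80:300,200:440],None,fx=2.5,fy=2.5))
plan([dict(phi=p,r=r) for p,r in ((118,.124),(122,.122),(126,.12),(130,.118),(134,.116),(138,.114),(142,.112),(146,.11),(150,.11),(152,.11))])
E
```

```text
8.3 [0.569 0.015 0.154] [-0.021 -0.036  0.154] [-0.115  0.335 -0.115  1.121 -0.     1.041] [ 0.056  0.648 -0.243]
[3, 1, 9, -1, 0, 0]
[9, 1, 15, -1, 0, 0]
[15, 1, 21, -1, 0, 0]
[22, 1, 27, -1, 0, 0]
[29, 1, 32, -1, 0, 0]
[36, 1, 36, -1, 0, 0]
[43, 2, 40, -1, 0, 0]
[50, 2, 43, -1, 0, 0]
[57, 2, 47, -1, 0, 0]
[60, 2, 49, -1, 0, 0]
```

View pics/s5.png

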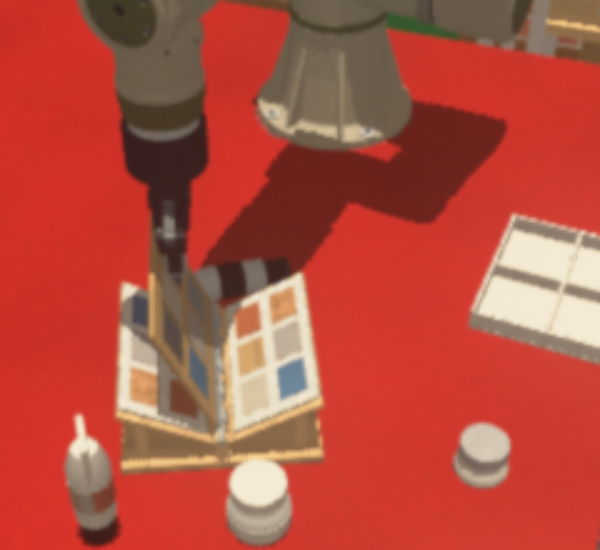

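View pics/d5.png

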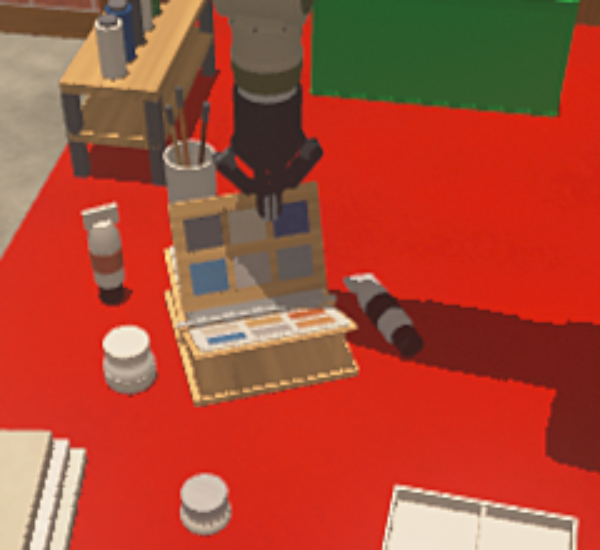

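The leaf is at about 115° with the fingertips on its face, and the mug and tubes are clear. Next I push it down.

send_rows:
  plan:
    - [3,1,9,0,0,0]
    - [9,1,15,0,0,0]
    - [15,1,21,0,0,0]
    - [22,1,27,0,0,0]
    - [29,1,32,0,0,0]
    - [36,1,36,0,0,0]
    - [43,1,40,0,0,0]
    - [50,1,43,0,0,0]
    - [55,1,46,0,0,0]
    - [58,1,48,0,0,0]

```text
clock: 9.65
tcp_pos: [0.5889, -0.0283, 0.096]
orientation: [0.592, 0.386, 0.592, -0.386]
wrist_force: [-0.6, 0.9, 0.5]
finger_gap: 0.0003
```

```bash
python3 - <<'E'
from h import *
from workcell import get_state
np.set_printoptions(precision=3,suppress=True)
s=get_state(); R0=RQ(s["orientation"]); print(s["clock"],s["tcp_pos"],st(s["tcp_pos"]),s["joint_pos"],s["wrist_force"])
c=cams()
cv2.imwrite("pics/s6.png",cv2.resize(c["scene"]["frame"][80:300,220:460],None,fx=2.5,fy=2.5))
E
```

```text
9.65 [ 0.589 -0.028  0.096] [-0.02  -0.083  0.096] [-0.184  0.413 -0.149  1.009  0.     0.972] [-0.619  0.852  0.52 ]
```

View pics/s6.png

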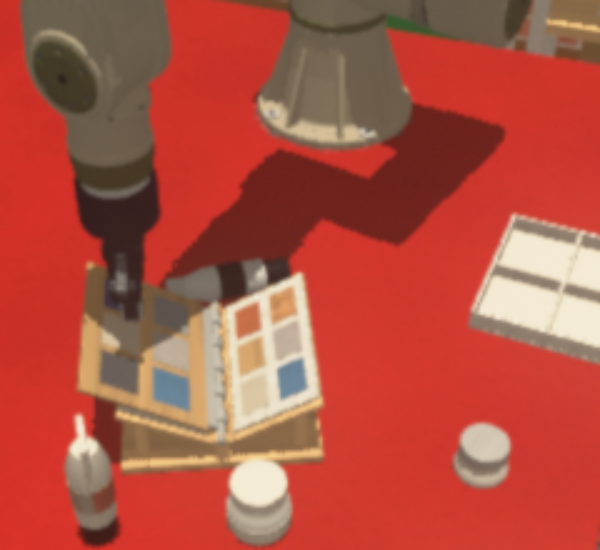

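It's nearly flat with little force on the wrist. I'll press straight down gently until the reaction rises.

send_rows:
  plan:
    - [1,0,0,0,0,0]
    - [2,0,0,0,0,0]
    - [3,0,0,0,0,0]
    - [4,0,0,0,0,0]
    - [5,0,0,0,0,0]
    - [5,0,0,0,0,0]
    - [6,0,0,0,0,0]
    - [6,0,0,0,0,0]
    - [6,0,0,0,0,0]
    - [6,0,0,0,0,0]

```text
clock: 11.0
tcp_pos: [0.5891, -0.0283, 0.0907]
orientation: [0.592, 0.386, 0.592, -0.386]
wrist_force: [-1.1, -0.2, 4.2]
finger_gap: 0.0
```

send_rows:
  plan:
    - [1,0,0,0,0,0]
    - [2,0,0,0,0,0]
    - [2,0,0,0,0,0]
    - [3,0,0,0,0,0]
    - [3,0,0,0,0,0]
    - [4,0,0,0,0,0]
    - [4,0,0,0,0,0]
    - [4,0,0,0,0,0]
    - [4,0,0,0,0,0]
    - [4,0,0,0,0,0]

```text
clock: 12.25
tcp_pos: [0.5894, -0.0284, 0.0901]
orientation: [0.593, 0.387, 0.591, -0.386]
wrist_force: [-8.5, 1.5, 24.2]
finger_gap: -0.0
```

The force climbed to 24 N and the tool hardly moved, so the leaf is on its stop. Retracting straight up.

send_rows:
  plan:
    - [-5,0,0,0,0,0]
    - [-15,0,0,0,0,0]
    - [-35,0,0,0,0,0]
    - [-60,0,0,0,0,0]
    - [-90,0,0,0,0,0]
    - [-120,0,0,0,0,0]
    - [-150,0,0,0,0,0]
    - [-180,0,0,0,0,0]
    - [-190,0,0,0,0,0]
    - [-190,0,0,0,0,0]

```text
clock: 13.5
tcp_pos: [0.5893, -0.0283, 0.2763]
orientation: [0.592, 0.386, 0.592, -0.386]
wrist_force: [-0.3, -0.6, 0.4]
finger_gap: -0.0001
```

```bash
python3 - <<'E'
from h import *
from workcell import get_state
np.set_printoptions(precision=3,suppress=True)
s=get_state(); print(s["clock"],s["tcp_pos"],s["wrist_force"],abs(s["qvel"]).max())
c=cams()
cv2.imwrite("pics/s7.png",cv2.resize(c["scene"]["frame"][80:300,220:460],None,fx=2.5,fy=2.5))
cv2.imwrite("pics/d7.png",cv2.resize(c["side"]["frame"][80:300,200:440],None,fx=2.5,fy=2.5))
print(((proj(c["scene"],[w(.09,-.132,.11),w(-.09,-.132,.11)])-[220,80])*2.5))
print(((proj(c["side"],[w(.09,-.132,.11),w(-.09,-.132,.11)])-[200,80])*2.5))
E
```

```text
13.5 [ 0.589 -0.028  0.276] [-0.268 -0.552  0.396] 0.03608665022195753
[[ 73.372 390.974]
 [ 84.36  264.107]]
[[164.241 212.928]
 [302.677 191.788]]
```

View pics/s7.png

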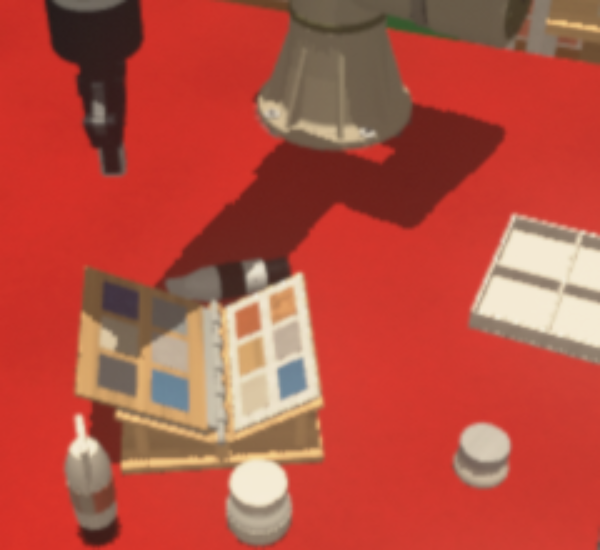

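View pics/d7.png

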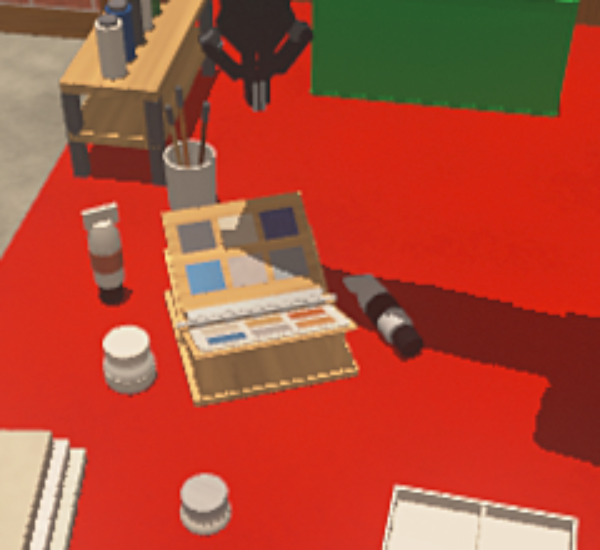

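```bash
python3 - <<'E'
from h import *
from workcell import get_state,job
c=cams()
for a,b in (((76,393),(163,213)),((87,268),(301,192))):
    p,e=tri(c["scene"],(220+a[0]/2.5,80+a[1]/2.5),c["side"],(200+b[0]/2.5,80+b[1]/2.5)); q=st(p); print(q.round(4),round(e,4),"leaf rad",np.arctan2(q[2]-.04,q[1])-np.deg2rad(28))
print(get_state()["wrist_force"]); print(job.hand_in())
E
```

```text
[ 0.0924 -0.1298  0.1109] 0.0019 leaf rad 2.152763393742794
[-0.0863 -0.1299  0.1098] 0.0037 leaf rad 2.159829637007257
[0.02715897 0.02618889 0.13562062]
the job is handed in; nothing more can be done
None
```

I turned the leaf over the spine onto the -y wing and handed the job in at about 13.6 s of the 40 s allowed. No verdict is reported.

With the gripper shut, I put the fingers under the overhanging edge and pushed the leaf up and past upright at moderate speed. I then pressed it down with the fingertips until the wrist force reached 24 N with almost no further movement. After that I pulled straight up about 190 mm.

**Last checks before hand-in:**
- **Leaf angle:** the two free corners, measured across both cameras, gave 2.153 and 2.160 rad. The stop is at 2.164 and the requirement is above 2.09. The two views disagreed by 2 to 4 mm at the corners, about the error expected of the calibration.
- **Contact:** the wrist force was close to zero, so the robot was touching nothing.
- **Bystanders:** both tubes, jar, pot, mug and tray looked unmoved in the final pictures. I judged this by eye and did not measure it. The close-up pictures did not include the loose brush, so I did not check it at the end; the arm stayed well away from it.

No check failed.

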